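# Lower the test probes onto the zinc samples in order

### The arm

A 6-joint arm with a two-finger parallel gripper is mounted at the origin on a cart in front of the work surface, level with it; the furniture and walls round the work are solid. World frame = base frame: x ahead of the robot, y to its left, z up, the work surface at z = 0. Lengths are in m, angles in degrees, forces in N, time in s.
With the tool pointing down it reaches from about 0.3 to 0.85 m from the base axis. Payload 5.4 kg.
Tool frame: the origin (TCP) lies at the very end of the fingers, on their centre line; the grasp point (between the pads) lies 19 mm behind it; z points along the fingers, y is the line along which they close (so a half turn about z gives the same grasp; the last joint's range is limited). The gripper opens to 85 mm and grips with 20 to 120 N. Pads are 22 mm wide; open, the fingers measure 114 mm over their backs; the gripper's body (76 mm by 85 mm) begins 54 mm behind the grasp point. The pads swing forward as they close: fully open they stand 13 mm farther back than shut.
Start: joints at [64.681, 9.076, 91.501, -0, 79.423, -12.038], TCP at [0.132, 0.56, 0.2] pointing down, gripper open.
Joint ranges: [-166.64, 166.64], [-54.1, 131.32], [10.49, 154.53], [-73.88, 253.88], [9.74, 151.15], [-171.62, 171.62]. Speed limits (degrees/s): [147.25, 147.25, 180, 180, 180, 180].

### API

Orientations are given as a 3x3 rotation matrix whose columns are the frame's x, y, z axes.
In Python, from rig import manip gives the robot as it stands. The module is installed in compiled form; this text tells all that it offers.
- The arm moves only by the tool apply_moves, never from a script. Its argument "moves" is a list of rows, each an object with "offset": the shift along the tool's x, y, z in m, a list of three; "turn": the turn about the tool's z in degrees. A call has 1 to 8 rows; each row is the pose to reach, as a shift and turn from the pose commanded when the call began, along the tool's axes at that moment; what a row does not reach only later rows make up. A row lasts 1/12 s, in which the tool goes at most 41.7 mm and 7.16 degrees, less where a joint would pass 70% of its speed; a pose out of reach is approached as far as the arm can. A call with a gripper value outside its range is refused whole. "gripper" is the closure in counts, from 0 (fully open) to 255 (shut), set as the call begins (left out, the last holds). The fingers move at their own pace and stop on an object; the grip force is fixed at half the most. Time passes only in rows, so rows that repeat a pose let the fingers close. It gives the time, the measured TCP pose, the force, the opening and the grip force at its end, in the units of the state.
- manip.sense(): the state, without advancing time (a new reading comes with each control period).
- manip.camera(name): name is "side" or "top"; returns a dict with "image" (420x560x3 uint8, red, green, blue), "fx", "fy", "cx", "cy" (pixels), "D" ([k1, k2, p1, p2, k3] as OpenCV has them; the pictures are not rectified), "xyz" and "orientation" of the camera in the world. Camera axes: x right, y up, looking along -z (the intrinsics and any distortion apply to the point x, -y, -z); pixel columns grow to the right and rows downward; lengths in m; the calibration is good to about 2 mm. A picture is of the moment at which its call begins. There is no depth.
- manip.close_job(): hands the job in; it is judged then, once.
The state is a dict: "t": time; "q": joint angles; "joint_vel": joint speeds; "joint_efforts": joint torques, N m; "tcp_pos": TCP position; "eef_rot": TCP orientation; "wrist_force": force on the tool from outside, world axes, zero at the start; "ft_torque": the same for the moment, N m; "opening": finger opening in m; "grip_force": force on a finger pad.
Only numpy, scipy, OpenCV 4.12 (cv2) and the standard library are available. Lean on these libraries where they do the work, as an engineer would, in place of code of your own. Each camera call takes 0.05 s, during which the arm holds its last target. There are 200 camera calls.

### The job

Take the coating test readings in the right order: with a fingertip, lightly push the green-capped probe down until it stops on its zinc plate, then the blue-capped one, then the red-capped one. The yellow-capped stand is empty, so leave its probe up. Do not lift, shift or tip the stands, and leave everything else on the bench where it is.

Things in the scene. Friction and masses are not known exactly. Their poses are not given: they have to be found in the camera images.
- green_stand: test stand with the green cap, with a small bright zinc plate lying in its nest: grey base 64 x 92 x 12 mm, aluminium post at its +x edge (14 x 26 mm, up to 78 mm) and arm (26 mm wide, top at 78 mm) that reaches to -x over the base, with a brass guide bush (top at 82 mm) for a vertical plunger. Loose on the bench, 0.6 to 0.9 kg. Origin: centre of the underside of the base; z up; the plunger's axis stands 8 mm to -x of it (stand's own axes).
- green_cap (a point): centre of the flat top of the green round cap, 30 mm diameter and 10 mm thick, which crowns the plunger; it moves with the plunger. Its height is 107 mm with the plunger up, 93 mm with it fully down. Nothing is above it.
- green_probe (a joint): travel of the green plunger in m: 0 fully up (starts at 0 to 0.002), 0.014 fully down at a hard stop, where the tip of its rod rests on the zinc plate. About 3 N of friction (independent of depth) must be overcome to push it down; it stays where it is left, no spring back.
- blue_stand: test stand with the blue cap, with a small bright zinc plate lying in its nest: grey base 64 x 92 x 12 mm, aluminium post at its +x edge (14 x 26 mm, up to 78 mm) and arm (26 mm wide, top at 78 mm) that reaches to -x over the base, with a brass guide bush (top at 82 mm) for a vertical plunger. Loose on the bench, 0.6 to 0.9 kg. Origin: centre of the underside of the base; z up; the plunger's axis stands 8 mm to -x of it (stand's own axes).
- blue_cap (a point): centre of the flat top of the blue round cap, 30 mm diameter and 10 mm thick, which crowns the plunger; it moves with the plunger. Its height is 107 mm with the plunger up, 93 mm with it fully down. Nothing is above it.
- blue_probe (a joint): travel of the blue plunger in m: 0 fully up (starts at 0 to 0.002), 0.014 fully down at a hard stop, where the tip of its rod rests on the zinc plate. About 3 N of friction (independent of depth) must be overcome to push it down; it stays where it is left, no spring back.
- red_stand: test stand with the red cap, with a small bright zinc plate lying in its nest: grey base 64 x 92 x 12 mm, aluminium post at its +x edge (14 x 26 mm, up to 78 mm) and arm (26 mm wide, top at 78 mm) that reaches to -x over the base, with a brass guide bush (top at 82 mm) for a vertical plunger. Loose on the bench, 0.6 to 0.9 kg. Origin: centre of the underside of the base; z up; the plunger's axis stands 8 mm to -x of it (stand's own axes).
- red_cap (a point): centre of the flat top of the red round cap, 30 mm diameter and 10 mm thick, which crowns the plunger; it moves with the plunger. Its height is 107 mm with the plunger up, 93 mm with it fully down. Nothing is above it.
- red_probe (a joint): travel of the red plunger in m: 0 fully up (starts at 0 to 0.002), 0.014 fully down at a hard stop, where the tip of its rod rests on the zinc plate. About 3 N of friction (independent of depth) must be overcome to push it down; it stays where it is left, no spring back.
- yellow_stand: test stand with the yellow cap, with an EMPTY nest (no zinc plate): grey base 64 x 92 x 12 mm, aluminium post at its +x edge (14 x 26 mm, up to 78 mm) and arm (26 mm wide, top at 78 mm) that reaches to -x over the base, with a brass guide bush (top at 82 mm) for a vertical plunger. Loose on the bench, 0.6 to 0.9 kg. Origin: centre of the underside of the base; z up; the plunger's axis stands 8 mm to -x of it (stand's own axes).
- yellow_cap (a point): centre of the flat top of the yellow round cap, 30 mm diameter and 10 mm thick, which crowns the plunger; it moves with the plunger. Its height is 107 mm with the plunger up, 93 mm with it fully down. Nothing is above it.
- yellow_probe (a joint): travel of the yellow plunger in m: 0 fully up (starts at 0 to 0.002), 0.014 fully down at a hard stop. About 3 N of friction (independent of depth) must be overcome to push it down; it stays where it is left, no spring back.
- loupe: bystander, to be left alone: black round stand loupe, 37 mm diameter, 36 mm high. Origin: centre of its underside.
- solvent_bottle: bystander, to be left alone: white dispenser bottle, 59 mm wide, 128 mm high. Origin: centre of its underside.
- cream_tube: bystander, to be left alone: white tube with green cap, 34 x 90 x 21 mm. Origin: centre of its underside.
- spare_plate: bystander, to be left alone: bright zinc plate lying on the bench, 28 x 76 x 5 mm. Origin: centre of its underside.
- marker_pen: bystander, to be left alone: black marker pen lying on the bench, 133 mm long. Origin: centre of its underside.
- masking_roll: bystander, to be left alone: roll of masking tape lying flat, 104 mm diameter, 25 mm high. Origin: centre of its underside.

How it is judged:
By the outcome, as a careful person would: the job done as asked, in the order asked, and still so for the second after the job is handed in, with the robot touching nothing.
It also fails if it takes over 45 s, if anything falls off the work surface, if the arm or the gripper's body presses on something with over 40 N, if the wrist force passes 120 N, or if a joint passes its speed limit or range.

## Working session

There is one attempt and no reset: what is moved stays moved. The work goes in short steps, Python scripts to look and compute and a tool call to move; the robot and the scene stay as the last step left them, time stands still between calls to the robot, and variables do not carry over. Pictures are saved under pics/ and viewed, at most 10 in all, crops included, and the job is handed in when it is done.

Besides the shell and the picture viewer there is one more tool, called after "Call:" as name(argument=value, ...) on one line, values as JSON. apply_moves: Moves the arm, as the interface text tells. Its arguments: {"type":"object","properties":{"moves":{"type":"array","items":{"type":"object","properties":{"offset":{"type":"array","items":{"type":"number"}},"turn":{"type":"number"}}}},"gripper":{"type":"number"}},"required":["moves"]}

```bash
mkdir -p pics; cat > h.py <<'E'
from rig import manip
import cv2, numpy as np
def pix2w(c,uv,z):
    K=np.array([[c['fx'],0,c['cx']],[0,c['fy'],c['cy']],[0,0,1.]])
    p=cv2.undistortPoints(np.array(uv,float).reshape(-1,1,2),K,np.array(c['D'],float)).reshape(-1,2)
    d=np.c_[p[:,0],-p[:,1],-np.ones(len(p))]@np.array(c['orientation']).T
    o=np.array(c['xyz']); return o+d*((z-o[2])/d[:,2])[:,None]
def shot(n,f):
    c=manip.camera(n); cv2.imwrite('pics/'+f,c['image'][:,:,::-1]); return c
def blobs(c,zs=(.106,)):
    h=cv2.cvtColor(c['image'],cv2.COLOR_RGB2HSV)
    for n,lo,hi in [('green',40,85),('blue',95,130),('red',0,8),('red2',170,180),('yellow',20,35)]:
        m=cv2.inRange(h,(lo,110,60),(hi,255,255))
        k,_,s,ce=cv2.connectedComponentsWithStats(m)
        for i in range(1,k):
            if s[i,4]>40: print(n,s[i].tolist(),ce[i].round(1),[pix2w(c,ce[i],z)[0].round(4)[:2].tolist() for z in zs])
E
python3 - <<'E'
from h import *
for n in('top','side'):
    c=shot(n,n+'1.png'); print(n,c['xyz']); blobs(c)
s=manip.sense(); print(s['t'],s['tcp_pos'],s['eef_rot'],s['wrist_force'])
E
```

```text
top [0.47344792 0.04920441 1.12258957]
green [376, 243, 11, 10, 76] [381.1 247.5] [[0.472, -0.2455]]
blue [317, 83, 79, 54, 2423] [354.4 114.1] [[0.8292, -0.1854]]
blue [330, 183, 11, 10, 84] [335.3 187.3] [[0.6304, -0.1299]]
blue [81, 248, 17, 6, 47] [ 89.2 250.7] [[0.4684, 0.5033]]
red [214, 204, 11, 11, 91] [219.2 209. ] [[0.5739, 0.1747]]
yellow [263, 248, 11, 10, 90] [268.4 252.5] [[0.4606, 0.0472]]
side [ 0.54766236 -0.74054735  0.72856339]
green [220, 296, 15, 15, 172] [227.1 302.5] [[0.4734, -0.2501]]
blue [223, 45, 49, 22, 531] [245.1  58.6] [[0.4565, 0.9221]]
blue [305, 250, 14, 13, 135] [311.4 255.4] [[0.6315, -0.1348]]
blue [382, 256, 100, 101, 5876] [428.1 308. ] [[0.83, -0.2673]]
red [274, 164, 12, 10, 78] [279.4 168.3] [[0.5744, 0.1682]]
yellow [394, 178, 16, 26, 227] [400.4 192.9] [[0.8574, 0.0671]]
yellow [226, 195, 12, 11, 100] [231.5 199.8] [[0.4628, 0.0421]]
0.1 [0.13188345 0.55907907 0.19931338] [[-9.73252770e-01  2.29735838e-01 -6.99879390e-04]
 [ 2.29736659e-01  9.73251665e-01 -1.50442372e-03]
 [ 3.35538738e-04 -1.62497251e-03 -9.99998623e-01]] [-0.80253671 -0.83533835 -0.84602685]
```

View pics/top1.png

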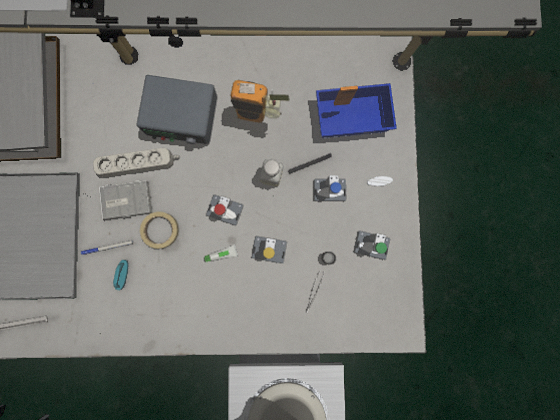

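View pics/side1.png

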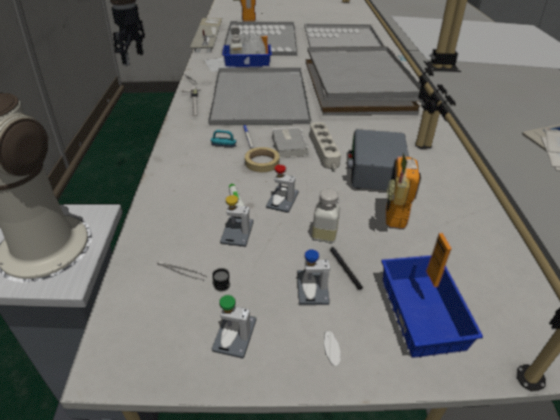

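Both views agree: the caps in the top image are green (381,247), blue (335,187), red (219,209) and yellow (268,252). That puts green at about (0.472,-0.246), blue at (0.630,-0.131) and red at (0.574,0.174). I'll close the gripper and travel at z = 0.2.

Call:
apply_moves(gripper=255, moves=[{"offset": [-0.01,-0.008,0]},{"offset": [-0.035,-0.029,0]},{"offset": [-0.063,-0.053,0]},{"offset": [-0.091,-0.077,0]},{"offset": [-0.12,-0.101,0]},{"offset": [-0.149,-0.125,0]},{"offset": [-0.178,-0.149,0]},{"offset": [-0.206,-0.173,0]}])

```text
invalid input
```

Call:
apply_moves(moves=[{"offset": [-0.028,-0.024,0]},{"offset": [-0.056,-0.048,0]},{"offset": [-0.084,-0.072,0]},{"offset": [-0.11,-0.098,0]},{"offset": [-0.13,-0.13,0]},{"offset": [-0.144,-0.164,0]},{"offset": [-0.158,-0.199,0]},{"offset": [-0.172,-0.234,0]}])

```text
invalid input
```

Call:
apply_moves(moves=[{"offset": [-0.014,-0.035,0]},{"offset": [-0.028,-0.07,0]},{"offset": [-0.042,-0.105,0]},{"offset": [-0.056,-0.14,0]},{"offset": [-0.07,-0.175,0]},{"offset": [-0.084,-0.21,0]},{"offset": [-0.098,-0.245,0]},{"offset": [-0.112,-0.26,0]}])

```text
invalid input
```

Call:
apply_moves(gripper=255, moves=[{"offset": [-0.01,-0.008,0.0],"turn": 0.0},{"offset": [-0.035,-0.029,0.0],"turn": 0.0},{"offset": [-0.063,-0.053,0.0],"turn": 0.0},{"offset": [-0.091,-0.077,0.0],"turn": 0.0},{"offset": [-0.12,-0.101,0.0],"turn": 0.0},{"offset": [-0.149,-0.125,0.0],"turn": 0.0},{"offset": [-0.178,-0.149,0.0],"turn": 0.0},{"offset": [-0.206,-0.173,0.0],"turn": 0.0}])

```text
t: 0.77
tcp_pos: [0.2936, 0.3415, 0.2]
eef_rot: [[-0.973, 0.23, 0.0], [0.23, 0.973, -0.0], [-0.0, -0.0, -1.0]]
wrist_force: [0.6, 0.4, 0.2]
opening: -0.0003
grip_force: 0.0
```

Call:
apply_moves(moves=[{"offset": [-0.028,-0.024,0.0],"turn": 0.0},{"offset": [-0.056,-0.048,0.0],"turn": 0.0},{"offset": [-0.084,-0.072,0.0],"turn": 0.0},{"offset": [-0.11,-0.098,0.0],"turn": 0.0},{"offset": [-0.13,-0.13,0.0],"turn": 0.0},{"offset": [-0.144,-0.164,0.0],"turn": 0.0},{"offset": [-0.158,-0.199,0.0],"turn": 0.0},{"offset": [-0.172,-0.234,0.0],"turn": 0.0}])

```text
t: 1.43
tcp_pos: [0.4059, 0.0743, 0.1999]
eef_rot: [[-0.973, 0.23, -0.0], [0.23, 0.973, -0.0], [0.0, -0.0, -1.0]]
wrist_force: [1.1, 0.1, 0.5]
opening: 0.0001
grip_force: 0.0
```

Call:
apply_moves(moves=[{"offset": [-0.014,-0.035,0.0],"turn": 0.0},{"offset": [-0.028,-0.07,0.0],"turn": 0.0},{"offset": [-0.042,-0.105,0.0],"turn": 0.0},{"offset": [-0.056,-0.14,0.0],"turn": 0.0},{"offset": [-0.07,-0.175,0.0],"turn": 0.0},{"offset": [-0.084,-0.21,0.0],"turn": 0.0},{"offset": [-0.098,-0.245,0.0],"turn": 0.0},{"offset": [-0.112,-0.265,0.0],"turn": 0.0}])

```text
t: 2.1
tcp_pos: [0.4533, -0.2108, 0.1999]
eef_rot: [[-0.973, 0.233, -0.001], [0.233, 0.973, -0.001], [0.001, -0.001, -1.0]]
wrist_force: [0.4, 0.0, 0.2]
opening: 0.0002
grip_force: 0.0
```

Call:
apply_moves(moves=[{"offset": [-0.014,-0.015,0.0],"turn": 0.0},{"offset": [-0.027,-0.031,0.005],"turn": 0.0},{"offset": [-0.027,-0.031,0.03],"turn": 0.0},{"offset": [-0.027,-0.031,0.055],"turn": 0.0},{"offset": [-0.027,-0.031,0.07],"turn": 0.0},{"offset": [-0.027,-0.031,0.075],"turn": 0.0},{"offset": [-0.027,-0.031,0.075],"turn": 0.0},{"offset": [-0.027,-0.031,0.075],"turn": 0.0}])

```text
t: 2.77
tcp_pos: [0.4737, -0.2437, 0.1259]
eef_rot: [[-0.973, 0.23, 0.0], [0.23, 0.973, -0.001], [-0.001, -0.0, -1.0]]
wrist_force: [-0.4, 0.1, 1.0]
opening: 0.0003
grip_force: 0.0
```

```bash
python3 - <<'E'
from h import *
c=shot('side','s2.png'); s=manip.sense(); print(s['tcp_pos'],s['wrist_force'])
cv2.imwrite('pics/s2c.png',cv2.resize(c['image'][220:370,150:350,::-1],None,fx=4,fy=4))
E
```

```text
[ 0.47424822 -0.24405523  0.12660434] [ 0.40189793 -0.79242851  0.86079517]
```

View pics/s2c.png

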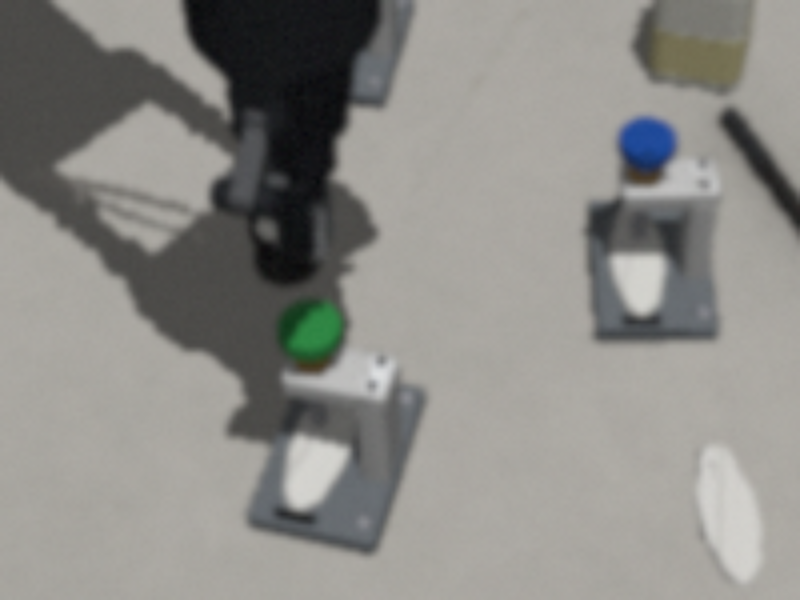

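```bash
python3 - <<'E'
from h import *
for n in('side','top'):
    c=manip.camera(n)
    R=np.array(c['orientation']);K=np.array([[c['fx'],0,c['cx']],[0,c['fy'],c['cy']],[0,0,1.]])
    for P in([.4742,-.2440,.1266],[.4725,-.2465,.107],[.4742,-.244,.107]):
        p=R.T@(np.array(P)-c['xyz']); p=p*[1,-1,-1]
        uv=cv2.projectPoints(p.reshape(1,3),np.zeros(3),np.zeros(3),K,np.array(c['D'],float))[0].ravel()
        print(n,P,uv.round(1),((uv-[150,220])*4).round(0))
    if n=='side':
        im=cv2.resize(c['image'][260:320,190:270,::-1],None,fx=10,fy=10); cv2.imwrite('pics/s3.png',cv2.convertScaleAbs(im,alpha=2,beta=20))
E
```

```text
side [0.4742, -0.244, 0.1266] [227.  292.3] [308. 289.]
side [0.4725, -0.2465, 0.107] [226.7 300.5] [307. 322.]
side [0.4742, -0.244, 0.107] [227.8 299.4] [311. 318.]
top [0.4742, -0.244, 0.1266] [382.8 246.6] [931. 106.]
top [0.4725, -0.2465, 0.107] [381.5 247.3] [926. 109.]
top [0.4742, -0.244, 0.107] [380.6 246.6] [922. 106.]
```

View pics/s3.png

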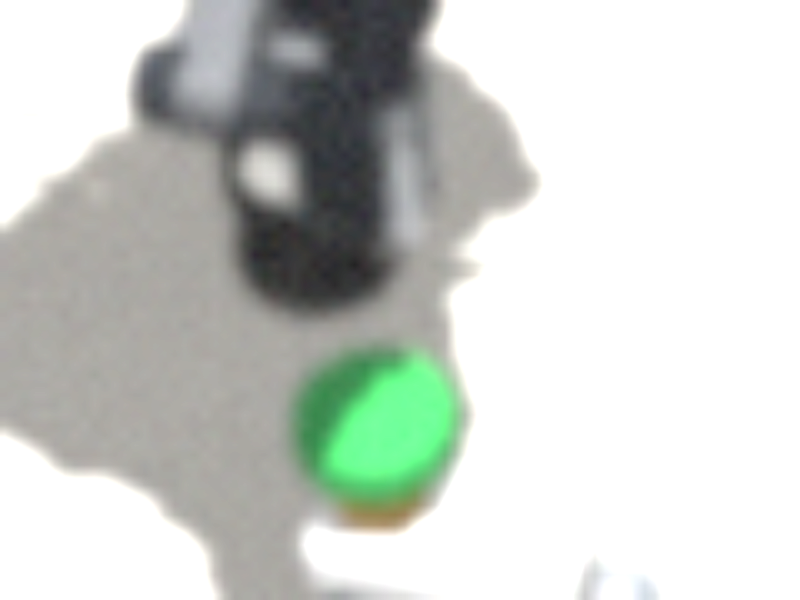

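```bash
python3 - <<'E'
import cv2,numpy as np
a=cv2.imread('pics/side1.png')[255:315,190:270];b=cv2.imread('pics/s2.png')[255:315,190:270]
f=lambda m:cv2.resize(cv2.convertScaleAbs(m,alpha=1.8,beta=15),None,fx=5,fy=5)
cv2.imwrite('pics/cmp.png',np.hstack([f(a),f(b)]))
E
```

```text
(no output)
```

View pics/cmp.png

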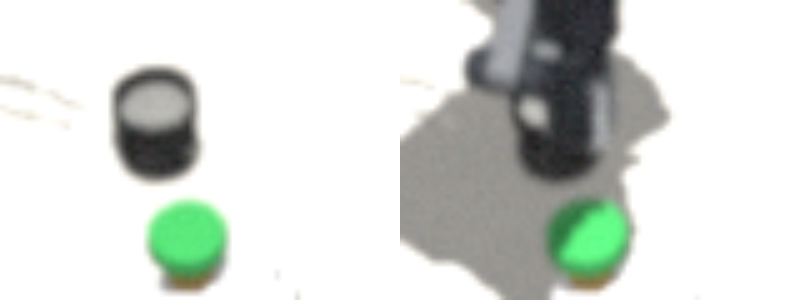

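The right panel shows the closed fingers at about column 226, in line with the green cap at column 227. The black drum behind them is the loupe, untouched. I'll descend in small steps and watch the force.

Call:
apply_moves(moves=[{"offset": [0.0,-0.002,0.006],"turn": 0.0},{"offset": [0.0,-0.002,0.012],"turn": 0.0},{"offset": [0.0,-0.002,0.016],"turn": 0.0},{"offset": [0.0,-0.002,0.019],"turn": 0.0},{"offset": [0.0,-0.002,0.021],"turn": 0.0},{"offset": [0.0,-0.002,0.023],"turn": 0.0},{"offset": [0.0,-0.002,0.025],"turn": 0.0},{"offset": [0.0,-0.002,0.025],"turn": 0.0}])

```text
t: 3.58
tcp_pos: [0.4731, -0.2451, 0.0997]
eef_rot: [[-0.973, 0.23, -0.0], [0.23, 0.973, 0.0], [0.001, 0.0, -1.0]]
wrist_force: [-0.7, -0.7, 0.4]
opening: 0.0001
grip_force: 0.0
```

Call:
apply_moves(moves=[{"offset": [0.0,0.0,0.001],"turn": 0.0},{"offset": [0.0,0.0,0.002],"turn": 0.0},{"offset": [0.0,0.0,0.003],"turn": 0.0},{"offset": [0.0,0.0,0.004],"turn": 0.0}])

```text
t: 3.92
tcp_pos: [0.4734, -0.2454, 0.0962]
eef_rot: [[-0.973, 0.23, 0.0], [0.23, 0.973, -0.0], [-0.0, -0.0, -1.0]]
wrist_force: [-0.6, -0.5, 0.4]
opening: -0.0001
grip_force: 0.0
```

```bash
python3 - <<'E'
from h import *
for n in('side',):
    c=shot(n,n+'4.png'); blobs(c,(.106,.093))
s=manip.sense();print(s['tcp_pos'],s['wrist_force'])
E
```

```text
green [220, 297, 16, 14, 127] [228.5 303.8] [[0.476, -0.253], [0.4746, -0.2428]]
blue [223, 45, 49, 22, 535] [245.2  58.5] [[0.4567, 0.9227], [0.4548, 0.9575]]
blue [305, 250, 14, 12, 133] [311.4 255.3] [[0.6315, -0.1345], [0.6332, -0.1218]]
blue [382, 256, 100, 101, 6205] [428.4 307.9] [[0.8307, -0.2671], [0.8366, -0.2573]]
red [274, 164, 12, 10, 81] [279.3 168.4] [[0.5742, 0.1679], [0.5747, 0.1869]]
yellow [393, 179, 17, 26, 222] [400.4 193.7] [[0.8567, 0.0639], [0.8632, 0.0807]]
[ 0.4732466  -0.24525046  0.09599543] [-1.19933539 -0.10031401  0.53466227]
```

Call:
apply_moves(moves=[{"offset": [0.0,0.0,0.001],"turn": 0.0},{"offset": [0.0,0.0,0.002],"turn": 0.0},{"offset": [0.0,0.0,0.003],"turn": 0.0}])

```text
t: 4.22
tcp_pos: [0.4733, -0.2453, 0.0932]
eef_rot: [[-0.973, 0.23, 0.0], [0.23, 0.973, -0.0], [-0.0, -0.0, -1.0]]
wrist_force: [0.2, 0.2, 0.3]
opening: 0.0002
grip_force: 0.0
```

```bash
python3 - <<'E'
import cv2,numpy as np
b=cv2.imread('pics/side4.png')[255:315,190:270]
cv2.imwrite('pics/s4c.png',cv2.resize(cv2.convertScaleAbs(b,alpha=1.8,beta=15),None,fx=8,fy=8,interpolation=cv2.INTER_CUBIC))
E
```

```text
(no output)
```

View pics/s4c.png

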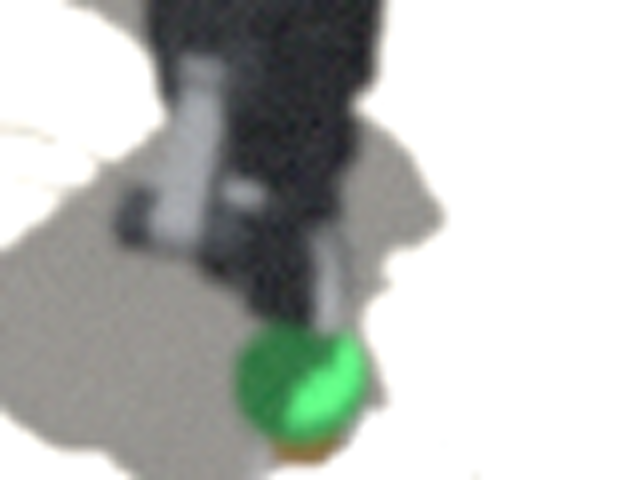

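```bash
python3 - <<'E'
from h import *
a=shot('side','s5.png');b=shot('top','t5.png'); blobs(a);print();blobs(b)
f=lambda m,k:cv2.resize(cv2.convertScaleAbs(m[:,:,::-1],alpha=1.8,beta=25),(400,400),interpolation=cv2.INTER_CUBIC)
cv2.imwrite('pics/c5.png',np.hstack([f(a['image'][250:320,195:265],0),f(b['image'][210:280,345:415],0)]))
s=manip.sense();print(s['tcp_pos'],s['wrist_force'],s['q'])
E
```

```text
green [220, 297, 16, 14, 120] [228.6 304.1] [[0.4762, -0.2536]]
blue [223, 45, 49, 22, 530] [245.1  58.5] [[0.4564, 0.9223]]
blue [305, 250, 14, 13, 134] [311.4 255.4] [[0.6315, -0.1346]]
blue [382, 256, 100, 101, 6212] [428.4 307.9] [[0.8307, -0.2672]]
red [274, 164, 12, 10, 78] [279.5 168.3] [[0.5746, 0.1682]]
yellow [393, 178, 17, 27, 228] [400.2 193.1] [[0.8568, 0.0663]]

blue [316, 83, 80, 54, 2441] [354.4 114.1] [[0.8291, -0.1854]]
blue [330, 183, 11, 10, 84] [335.3 187.3] [[0.6304, -0.1299]]
blue [81, 248, 17, 6, 47] [ 89.2 250.7] [[0.4684, 0.5033]]
red [214, 204, 11, 11, 91] [219.2 209. ] [[0.5739, 0.1747]]
yellow [263, 248, 11, 10, 91] [268.3 252.5] [[0.4605, 0.0473]]
[ 0.4731907  -0.24518943  0.09296004] [0.1455985  0.07856249 0.03907987] [-4.03926365e+01  9.19669194e+00  1.04122406e+02 -6.61979187e-04
  6.67045900e+01 -1.17112927e+02]
```

View pics/c5.png

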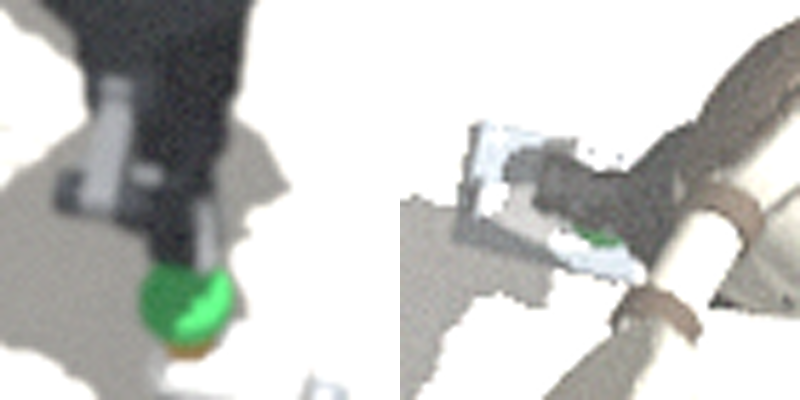

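Call:
apply_moves(moves=[{"offset": [0.0,0.0,0.001],"turn": 0.0},{"offset": [0.0,0.0,0.002],"turn": 0.0},{"offset": [0.0,0.0,0.003],"turn": 0.0}])

```text
t: 4.57
tcp_pos: [0.4734, -0.2453, 0.0901]
eef_rot: [[-0.973, 0.23, 0.0], [0.23, 0.973, -0.0], [-0.0, -0.0, -1.0]]
wrist_force: [-1.0, 0.6, 0.0]
opening: -0.0
grip_force: 0.0
```

```bash
python3 - <<'E'
from h import *
a=shot('side','s6.png'); blobs(a)
h=cv2.cvtColor(a['image'],cv2.COLOR_RGB2HSV)
print(a['image'][288:314,227].tolist())
p=cv2.imread('pics/side1.png')[:,:,::-1];print(p[288:314,227].tolist())
s=manip.sense();print(s['tcp_pos'],s['wrist_force'],s['ft_torque'])
E
```

```text
green [221, 298, 15, 13, 101] [229.  304.6] [[0.4771, -0.2548]]
blue [223, 45, 49, 22, 531] [245.2  58.6] [[0.4568, 0.9221]]
blue [305, 250, 14, 12, 133] [311.4 255.3] [[0.6315, -0.1345]]
blue [382, 256, 100, 101, 6217] [428.4 307.8] [[0.8306, -0.2671]]
red [274, 164, 12, 10, 78] [279.5 168.2] [[0.5745, 0.1686]]
yellow [393, 178, 17, 27, 224] [400.2 193.2] [[0.8567, 0.0659]]
[[20, 20, 23], [20, 18, 23], [17, 18, 21], [19, 17, 21], [19, 21, 20], [14, 15, 19], [13, 18, 16], [22, 20, 22], [17, 21, 21], [17, 30, 20], [24, 48, 28], [20, 56, 27], [16, 56, 28], [19, 59, 30], [20, 58, 30], [20, 61, 30], [22, 68, 34], [29, 86, 42], [38, 106, 55], [34, 102, 51], [36, 92, 48], [36, 79, 41], [49, 65, 35], [61, 55, 27], [75, 64, 45], [116, 109, 103]]
[[59, 58, 56], [95, 92, 89], [128, 125, 121], [150, 147, 142], [154, 152, 146], [150, 151, 144], [122, 140, 119], [81, 126, 88], [50, 121, 66], [40, 119, 59], [43, 121, 61], [40, 120, 59], [42, 122, 61], [42, 121, 61], [42, 121, 59], [43, 123, 62], [41, 122, 60], [40, 122, 61], [41, 119, 60], [39, 105, 55], [29, 83, 40], [30, 71, 35], [43, 58, 30], [55, 50, 24], [68, 57, 40], [106, 102, 95]]
[ 0.47319331 -0.24521257  0.08987936] [-0.48763724  0.47019354  0.32999492] [ 0.03496433  0.05002881 -0.01567979]
```

Call:
apply_moves(moves=[{"offset": [0.0,0.0,0.001],"turn": 0.0},{"offset": [0.0,0.0,0.002],"turn": 0.0},{"offset": [0.0,0.0,0.003],"turn": 0.0}])

```text
t: 4.87
tcp_pos: [0.4733, -0.2453, 0.0871]
eef_rot: [[-0.973, 0.23, -0.0], [0.23, 0.973, 0.0], [0.0, -0.0, -1.0]]
wrist_force: [-0.0, -1.0, 0.2]
opening: 0.0004
grip_force: 0.0
```

```bash
cat > st.py <<'E'
from h import *
a=shot('side','s_last.png'); blobs(a)
print(a['image'][290:314,227].tolist())
s=manip.sense();print(s['tcp_pos'],s['wrist_force'],s['ft_torque'])
E
python3 st.py | grep -v -e blue -e red -e yell
```

```text
green [220, 298, 16, 13, 96] [228.9 304.7] [[0.4769, -0.2551]]
[[20, 25, 23], [19, 17, 22], [18, 18, 18], [15, 19, 19], [19, 17, 19], [16, 15, 18], [16, 20, 21], [19, 20, 20], [14, 26, 19], [16, 44, 23], [19, 54, 28], [16, 56, 26], [20, 58, 28], [21, 59, 29], [23, 69, 34], [31, 87, 44], [35, 101, 51], [34, 97, 49], [30, 86, 42], [34, 75, 38], [48, 62, 32], [61, 54, 28], [78, 66, 48], [117, 111, 105]]
[ 0.47318914 -0.24522075  0.08688738] [0.26996494 0.44163567 0.06567446] [-0.01248801  0.029493    0.0239292 ]
```

Call:
apply_moves(moves=[{"offset": [0.0,0.0,0.001],"turn": 0.0},{"offset": [0.0,0.0,0.002],"turn": 0.0},{"offset": [0.0,0.0,0.003],"turn": 0.0},{"offset": [0.0,0.0,0.004],"turn": 0.0}])

```text
t: 5.25
tcp_pos: [0.4733, -0.2453, 0.0831]
eef_rot: [[-0.973, 0.23, -0.0], [0.23, 0.973, -0.0], [0.0, -0.0, -1.0]]
wrist_force: [-0.1, 0.0, -0.5]
opening: -0.0002
grip_force: 0.0
```

```bash
python3 st.py | grep -v -e blue -e red -e yell
```

```text
green [222, 299, 14, 12, 86] [228.8 305.1] [[0.4768, -0.2558]]
[[22, 23, 26], [17, 20, 20], [19, 20, 24], [21, 21, 22], [17, 16, 17], [13, 11, 15], [15, 15, 16], [17, 18, 19], [13, 14, 15], [10, 15, 14], [19, 36, 26], [21, 50, 27], [21, 57, 31], [23, 59, 30], [23, 67, 33], [27, 78, 38], [25, 84, 41], [34, 89, 47], [26, 81, 41], [33, 72, 35], [49, 63, 32], [63, 55, 26], [74, 63, 43], [108, 101, 95]]
[ 0.47318586 -0.24522249  0.08287117] [-0.14250506 -0.39649831 -1.19367207] [-0.00945275  0.02677475  0.02178884]
```

Call:
apply_moves(moves=[{"offset": [0.0,0.0,0.001],"turn": 0.0},{"offset": [0.0,0.0,0.002],"turn": 0.0},{"offset": [0.0,0.0,0.003],"turn": 0.0},{"offset": [0.0,0.0,0.004],"turn": 0.0}])

```text
t: 5.63
tcp_pos: [0.4733, -0.2453, 0.0791]
eef_rot: [[-0.973, 0.23, 0.0], [0.23, 0.973, -0.0], [-0.0, -0.0, -1.0]]
wrist_force: [-0.8, 0.1, -0.1]
opening: -0.0004
grip_force: 0.0
```

```bash
python3 st.py | grep -v -e blue -e red -e yell
python3 -c "
import cv2
b=cv2.imread('pics/s_last.png')[255:335,180:280]
cv2.imwrite('pics/s7.png',cv2.resize(cv2.convertScaleAbs(b,alpha=1.8,beta=25),None,fx=7,fy=7,interpolation=2))"
```

```text
green [220, 299, 16, 12, 74] [229.1 305.4] [[0.4774, -0.2564]]
[[18, 18, 21], [20, 23, 23], [14, 20, 19], [23, 25, 25], [17, 19, 23], [16, 18, 22], [17, 19, 21], [14, 15, 18], [14, 16, 17], [18, 19, 21], [13, 15, 16], [13, 28, 16], [19, 46, 26], [21, 57, 31], [24, 67, 33], [22, 75, 35], [31, 85, 43], [27, 78, 39], [23, 72, 37], [33, 68, 36], [45, 59, 29], [64, 55, 29], [74, 61, 44], [107, 100, 93]]
[ 0.473171   -0.24517408  0.07885014] [-0.01235156  0.45889631 -0.71405505] [0.02271932 0.00439077 0.01223872]
```

View pics/s7.png

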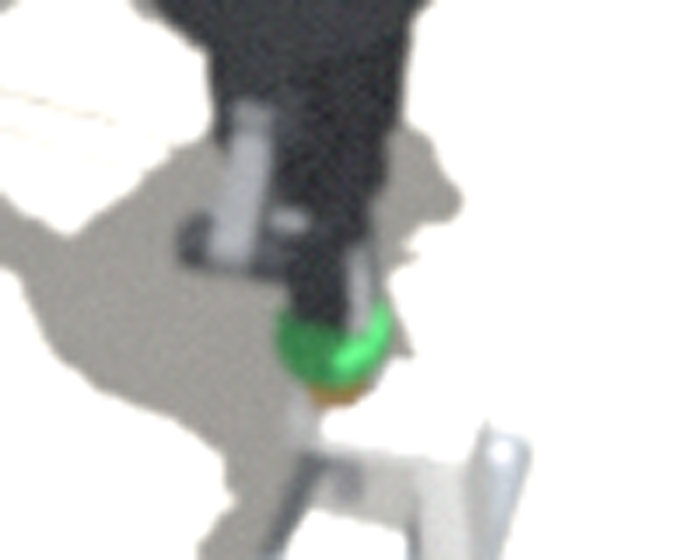

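The fingertip now sits over the green cap: the finger end is at crop (333,325) and the cap at (335,340). There is still no force, so I'll keep stepping down until contact.

Call:
apply_moves(moves=[{"offset": [0.0,0.0,0.001],"turn": 0.0},{"offset": [0.0,0.0,0.002],"turn": 0.0},{"offset": [0.0,0.0,0.003],"turn": 0.0}])

```text
t: 5.93
tcp_pos: [0.4733, -0.2453, 0.0761]
eef_rot: [[-0.973, 0.23, 0.0], [0.23, 0.973, -0.0], [-0.0, -0.0, -1.0]]
wrist_force: [-0.6, -0.1, -0.1]
opening: 0.0
grip_force: 0.0
```

```bash
python3 st.py | grep -v -e blue -e red -e yell
```

```text
green [220, 299, 16, 12, 70] [228.6 305.6] [[0.4764, -0.257]]
[[17, 21, 19], [18, 17, 23], [21, 24, 28], [20, 20, 25], [20, 24, 25], [17, 20, 21], [15, 20, 21], [14, 16, 18], [17, 18, 16], [12, 13, 15], [15, 17, 16], [20, 20, 21], [18, 30, 21], [15, 45, 24], [19, 55, 27], [19, 64, 32], [25, 75, 38], [25, 74, 37], [24, 71, 35], [31, 67, 34], [46, 60, 29], [62, 55, 29], [73, 60, 42], [104, 99, 91]]
[ 0.47317542 -0.24519514  0.07585227] [ 0.076947   -0.10552565  0.31363337] [-0.01757087  0.0206435  -0.00095129]
```

Call:
apply_moves(moves=[{"offset": [0.0,0.0,0.001],"turn": 0.0},{"offset": [0.0,0.0,0.002],"turn": 0.0},{"offset": [0.0,0.0,0.003],"turn": 0.0}])

```text
t: 6.23
tcp_pos: [0.4734, -0.2454, 0.0734]
eef_rot: [[-0.973, 0.23, 0.0], [0.23, 0.973, -0.0], [-0.0, -0.0, -1.0]]
wrist_force: [-1.2, 1.2, 2.6]
opening: -0.0
grip_force: 1.5
```

```bash
python3 st.py | grep -v -e blue -e red -e yell
```

```text
green [220, 300, 16, 11, 60] [228.7 306.1] [[0.4768, -0.2581]]
[[21, 23, 24], [19, 18, 22], [17, 19, 21], [18, 18, 21], [18, 19, 21], [19, 20, 22], [17, 19, 21], [17, 15, 15], [18, 21, 21], [14, 17, 20], [14, 16, 18], [14, 16, 17], [18, 18, 19], [17, 30, 21], [16, 46, 24], [15, 54, 25], [22, 64, 35], [20, 68, 32], [26, 71, 36], [30, 66, 32], [44, 59, 30], [60, 54, 26], [71, 58, 38], [88, 81, 71]]
[ 0.47335322 -0.24531887  0.07327265] [-1.04403161  0.28358335  1.7514858 ] [ 0.058111    0.07640382 -0.01826653]
```

Contact came at TCP z ≈ 0.0735, so the shut fingertip ends about 32 mm short of the nominal TCP. The bottom of the stroke should be near z ≈ 0.060.

Call:
apply_moves(moves=[{"offset": [0.0,0.0,0.001],"turn": 0.0},{"offset": [0.0,0.0,0.002],"turn": 0.0},{"offset": [0.0,0.0,0.003],"turn": 0.0},{"offset": [0.0,0.0,0.004],"turn": 0.0},{"offset": [0.0,0.0,0.005],"turn": 0.0},{"offset": [0.0,0.0,0.006],"turn": 0.0},{"offset": [0.0,0.0,0.007],"turn": 0.0},{"offset": [0.0,0.0,0.008],"turn": 0.0}])

```text
t: 6.95
tcp_pos: [0.4734, -0.2454, 0.0652]
eef_rot: [[-0.973, 0.23, 0.0], [0.23, 0.973, -0.0], [-0.0, -0.0, -1.0]]
wrist_force: [-0.7, 0.4, 3.2]
opening: 0.0002
grip_force: 1.6
```

Call:
apply_moves(moves=[{"offset": [0.0,0.0,0.001],"turn": 0.0},{"offset": [0.0,0.0,0.002],"turn": 0.0},{"offset": [0.0,0.0,0.003],"turn": 0.0}])

```text
t: 7.2
tcp_pos: [0.4734, -0.2454, 0.0622]
eef_rot: [[-0.973, 0.23, 0.0], [0.23, 0.973, -0.0], [-0.0, -0.0, -1.0]]
wrist_force: [-1.3, 0.6, 3.0]
opening: 0.0004
grip_force: 1.6
```

```bash
python3 st.py | grep -v -e blue -e red -e yell
```

```text
green [223, 304, 13, 10, 47] [229.5 309.9] [[0.4787, -0.2663]]
[[15, 15, 17], [12, 12, 13], [16, 19, 21], [20, 21, 23], [23, 23, 25], [22, 23, 24], [18, 19, 20], [20, 20, 22], [16, 18, 20], [8, 9, 13], [18, 19, 21], [14, 18, 18], [18, 15, 20], [17, 16, 21], [19, 21, 21], [16, 16, 18], [13, 15, 14], [19, 31, 24], [20, 47, 28], [17, 55, 26], [24, 63, 32], [21, 61, 31], [22, 61, 33], [31, 61, 39]]
[ 0.47336875 -0.24536847  0.06197419] [-0.76347866  0.01797966  1.50989637] [-0.00326658  0.03515984  0.02125464]
```

Cap is moving at a steady 3 N. Next I'll step to the stop.

Call:
apply_moves(moves=[{"offset": [0.0,0.0,0.001],"turn": 0.0},{"offset": [0.0,0.0,0.002],"turn": 0.0}])

```text
t: 7.42
tcp_pos: [0.4735, -0.2455, 0.0612]
eef_rot: [[-0.973, 0.23, 0.0], [0.23, 0.973, -0.0], [-0.0, -0.0, -1.0]]
wrist_force: [-3.9, 3.2, 14.0]
opening: -0.0001
grip_force: 7.1
```

Call:
apply_moves(moves=[{"offset": [0.0,0.0,0.0005],"turn": 0.0},{"offset": [0.0,0.0,0.001],"turn": 0.0}])

```text
t: 7.58
tcp_pos: [0.4736, -0.2455, 0.0609]
eef_rot: [[-0.973, 0.229, -0.0], [0.229, 0.973, -0.0], [-0.0, -0.0, -1.0]]
wrist_force: [-6.1, 4.1, 17.3]
opening: -0.0001
grip_force: 8.6
```

Green is on its stop: TCP z 0.061 with the force rising to 17 N. Lift and go to blue.

Call:
apply_moves(moves=[{"offset": [0.0,0.0,-0.006],"turn": 0.0},{"offset": [0.0,0.0,-0.025],"turn": 0.0},{"offset": [0.0,0.0,-0.051],"turn": 0.0},{"offset": [-0.02,0.024,-0.051],"turn": 0.0},{"offset": [-0.045,0.053,-0.051],"turn": 0.0},{"offset": [-0.071,0.083,-0.051],"turn": 0.0},{"offset": [-0.096,0.112,-0.051],"turn": 0.0},{"offset": [-0.115,0.134,-0.051],"turn": 0.0}])

```text
t: 8.25
tcp_pos: [0.6176, -0.1391, 0.1096]
eef_rot: [[-0.973, 0.229, 0.0], [0.229, 0.973, 0.001], [0.0, 0.001, -1.0]]
wrist_force: [0.8, -0.5, -0.7]
opening: 0.0001
grip_force: 0.0
```

Call:
apply_moves(moves=[{"offset": [-0.008,0.009,0.0],"turn": 0.0},{"offset": [-0.012,0.013,0.01],"turn": 0.0},{"offset": [-0.012,0.013,0.02],"turn": 0.0},{"offset": [-0.012,0.013,0.025],"turn": 0.0},{"offset": [-0.012,0.013,0.025],"turn": 0.0},{"offset": [-0.012,0.013,0.025],"turn": 0.0}])

```text
t: 8.75
tcp_pos: [0.6292, -0.132, 0.0841]
eef_rot: [[-0.973, 0.231, -0.002], [0.231, 0.973, 0.001], [0.002, 0.0, -1.0]]
wrist_force: [-0.2, -0.5, -0.6]
opening: -0.0005
grip_force: 0.0
```

```bash
python3 - <<'E'
from h import *
a=shot('side','s8.png');blobs(a,(.106,.092));print(manip.sense()['tcp_pos'])
cv2.imwrite('pics/s8c.png',cv2.resize(cv2.convertScaleAbs(a['image'][210:330,200:360,::-1],alpha=1.6,beta=20),None,fx=5,fy=5,interpolation=2))
E
```

```text
green [221, 300, 14, 14, 159] [227.5 306.5] [[0.4747, -0.2589], [0.473, -0.2481]]
blue [305, 253, 14, 9, 98] [311.3 256.8] [[0.6309, -0.1385], [0.6328, -0.125]]
blue [382, 256, 100, 101, 6214] [428.4 307.9] [[0.8306, -0.2672], [0.837, -0.2565]]
red [274, 164, 12, 10, 80] [279.5 168.4] [[0.5745, 0.1677], [0.5751, 0.1882]]
yellow [394, 178, 16, 26, 227] [400.4 192.9] [[0.8573, 0.0672], [0.8643, 0.0853]]
yellow [227, 196, 10, 10, 79] [231.4 200.2] [[0.4626, 0.0403], [0.4607, 0.0579]]
[ 0.62986518 -0.13220801  0.08491799]
```

View pics/s8c.png

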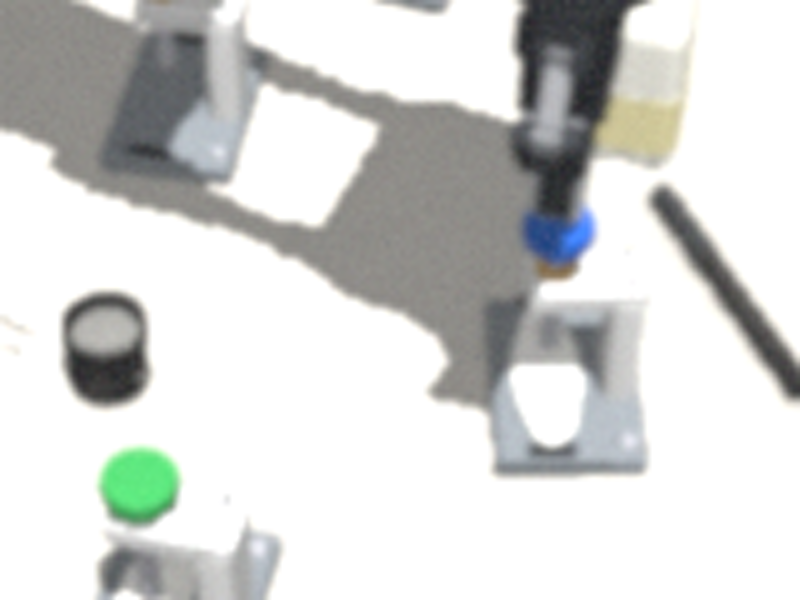

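Green is fully down at crop (140,485), and the finger is over the blue cap at (560,225). Pressing blue.

Call:
apply_moves(moves=[{"offset": [0.0,0.0,0.004],"turn": 0.0},{"offset": [0.0,0.0,0.008],"turn": 0.0},{"offset": [0.0,0.0,0.01],"turn": 0.0},{"offset": [0.0,0.0,0.012],"turn": 0.0},{"offset": [0.0,0.0,0.0135],"turn": 0.0},{"offset": [0.0,0.0,0.015],"turn": 0.0},{"offset": [0.0,0.0,0.0165],"turn": 0.0},{"offset": [0.0,0.0,0.018],"turn": 0.0}])

```text
t: 9.47
tcp_pos: [0.6306, -0.1316, 0.0673]
eef_rot: [[-0.973, 0.23, -0.0], [0.23, 0.973, -0.0], [0.0, -0.0, -1.0]]
wrist_force: [-1.7, -1.3, 3.8]
opening: 0.0002
grip_force: 1.6
```

Call:
apply_moves(moves=[{"offset": [0.0,0.0,0.0015],"turn": 0.0},{"offset": [0.0,0.0,0.003],"turn": 0.0},{"offset": [0.0,0.0,0.0045],"turn": 0.0},{"offset": [0.0,0.0,0.0055],"turn": 0.0}])

```text
t: 9.8
tcp_pos: [0.6308, -0.1316, 0.0617]
eef_rot: [[-0.973, 0.23, 0.0], [0.23, 0.973, -0.0], [-0.0, -0.0, -1.0]]
wrist_force: [-1.7, -1.5, 6.9]
opening: -0.0001
grip_force: 3.8
```

Call:
apply_moves(moves=[{"offset": [0.0,0.0,0.001],"turn": 0.0},{"offset": [0.0,0.0,0.002],"turn": 0.0}])

```text
t: 9.97
tcp_pos: [0.6309, -0.1316, 0.0612]
eef_rot: [[-0.973, 0.23, 0.0], [0.23, 0.973, -0.0], [-0.0, -0.0, -1.0]]
wrist_force: [-8.0, 0.0, 14.8]
opening: -0.0
grip_force: 7.3
```

Blue has hit its stop (z 0.061, 15 N). Next is red, lifting high enough to clear the bottle.

Call:
apply_moves(moves=[{"offset": [0.0,0.0,-0.006],"turn": 0.0},{"offset": [0.0,0.0,-0.03],"turn": 0.0},{"offset": [0.0,0.0,-0.065],"turn": 0.0},{"offset": [0.0,0.0,-0.075],"turn": 0.0},{"offset": [0.01,0.023,-0.075],"turn": 0.0},{"offset": [0.024,0.055,-0.075],"turn": 0.0},{"offset": [0.038,0.087,-0.075],"turn": 0.0},{"offset": [0.052,0.119,-0.075],"turn": 0.0}])

```text
t: 10.63
tcp_pos: [0.6073, -0.0021, 0.1344]
eef_rot: [[-0.973, 0.231, 0.001], [0.231, 0.973, 0.001], [-0.001, 0.001, -1.0]]
wrist_force: [0.7, 0.1, -0.1]
opening: 0.0
grip_force: 0.0
```

Call:
apply_moves(moves=[{"offset": [0.014,0.032,0.0],"turn": 0.0},{"offset": [0.028,0.064,0.0],"turn": 0.0},{"offset": [0.042,0.096,0.0],"turn": 0.0},{"offset": [0.056,0.128,0.0],"turn": 0.0},{"offset": [0.068,0.153,0.0],"turn": 0.0},{"offset": [0.073,0.165,0.0],"turn": 0.0},{"offset": [0.073,0.165,0.025],"turn": 0.0},{"offset": [0.073,0.165,0.035],"turn": 0.0}])

```text
t: 11.3
tcp_pos: [0.5733, 0.1744, 0.0976]
eef_rot: [[-0.974, 0.228, -0.002], [0.228, 0.974, -0.0], [0.002, -0.0, -1.0]]
wrist_force: [-0.0, -0.3, -0.9]
opening: 0.0003
grip_force: 0.0
```

Call:
apply_moves(moves=[{"offset": [0.0,0.0,0.01],"turn": 0.0},{"offset": [0.0,0.0,0.014],"turn": 0.0},{"offset": [0.0,0.0,0.014],"turn": 0.0},{"offset": [0.0,0.0,0.014],"turn": 0.0}])

```text
t: 11.63
tcp_pos: [0.5747, 0.173, 0.0859]
eef_rot: [[-0.973, 0.231, 0.0], [0.231, 0.973, 0.0], [-0.0, 0.0, -1.0]]
wrist_force: [0.2, -0.1, -0.6]
opening: -0.0001
grip_force: 0.0
```

```bash
python3 - <<'E'
from h import *
a=shot('side','s9.png');blobs(a,(.106,.092));print(manip.sense()['tcp_pos'])
cv2.imwrite('pics/s9c.png',cv2.resize(cv2.convertScaleAbs(a['image'][120:330,200:480,::-1],alpha=1.6,beta=20),None,fx=2.8,fy=2.8,interpolation=2))
E
```

```text
green [221, 300, 14, 14, 160] [227.5 306.5] [[0.4747, -0.259], [0.4731, -0.2482]]
blue [223, 47, 41, 20, 445] [241.7  59. ] [[0.4436, 0.917], [0.4412, 0.9542]]
blue [305, 255, 13, 11, 124] [310.8 259.9] [[0.6294, -0.147], [0.6312, -0.1336]]
blue [382, 256, 100, 101, 6194] [428.5 307.9] [[0.8307, -0.2671], [0.8371, -0.2565]]
red [274, 165, 12, 9, 65] [279.4 169. ] [[0.5743, 0.165], [0.5748, 0.1854]]
yellow [394, 178, 16, 27, 228] [400.5 193.1] [[0.8574, 0.0663], [0.8643, 0.0845]]
yellow [226, 195, 12, 11, 99] [231.5 199.8] [[0.4628, 0.0419], [0.4609, 0.0595]]
[0.57505233 0.17319294 0.08642262]
```

View pics/s9c.png

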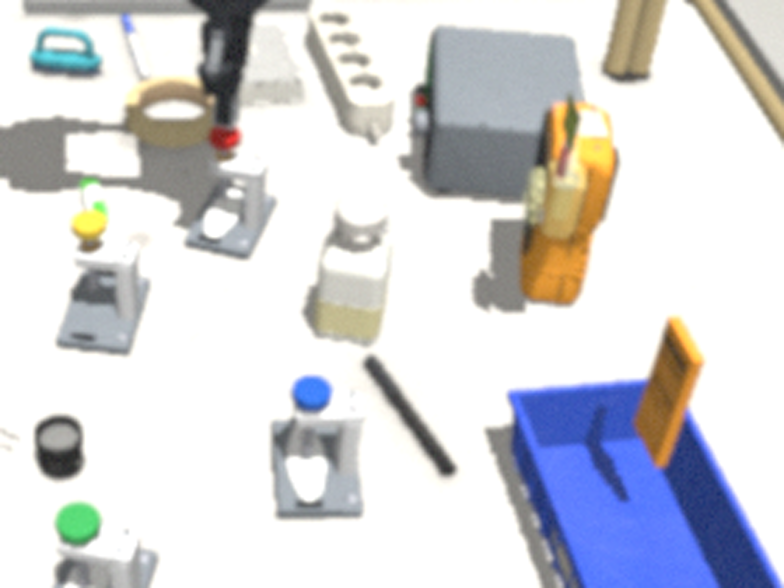

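Blue at crop (312,393) and green at (78,523) are down, and yellow at (90,226) is up. The finger is above the red cap at (225,138). Pressing red.

Call:
apply_moves(moves=[{"offset": [0.0,0.0,0.004],"turn": 0.0},{"offset": [0.0,0.0,0.008],"turn": 0.0},{"offset": [0.0,0.0,0.01],"turn": 0.0},{"offset": [0.0,0.0,0.012],"turn": 0.0},{"offset": [0.0,0.0,0.0135],"turn": 0.0},{"offset": [0.0,0.0,0.015],"turn": 0.0},{"offset": [0.0,0.0,0.0165],"turn": 0.0},{"offset": [0.0,0.0,0.018],"turn": 0.0}])

```text
t: 12.35
tcp_pos: [0.5743, 0.1736, 0.0678]
eef_rot: [[-0.973, 0.23, -0.0], [0.23, 0.973, -0.0], [0.0, -0.0, -1.0]]
wrist_force: [-2.5, -1.3, 2.9]
opening: 0.0002
grip_force: 1.6
```

Call:
apply_moves(moves=[{"offset": [0.0,0.0,0.0015],"turn": 0.0},{"offset": [0.0,0.0,0.003],"turn": 0.0},{"offset": [0.0,0.0,0.0045],"turn": 0.0},{"offset": [0.0,0.0,0.006],"turn": 0.0}])

```text
t: 12.68
tcp_pos: [0.5743, 0.1737, 0.0616]
eef_rot: [[-0.973, 0.23, 0.0], [0.23, 0.973, -0.0], [-0.0, -0.0, -1.0]]
wrist_force: [-2.8, -1.2, 8.2]
opening: -0.0001
grip_force: 4.2
```

Call:
apply_moves(moves=[{"offset": [0.0,0.0,0.001],"turn": 0.0},{"offset": [0.0,0.0,0.0015],"turn": 0.0}])

```text
t: 12.85
tcp_pos: [0.5744, 0.1737, 0.0613]
eef_rot: [[-0.973, 0.23, -0.0], [0.23, 0.973, -0.0], [0.0, -0.0, -1.0]]
wrist_force: [-6.1, -1.4, 12.7]
opening: 0.0002
grip_force: 6.2
```

Red has reached its stop. Retract, check all four caps, and hand in.

Call:
apply_moves(moves=[{"offset": [0.0,0.0,-0.006],"turn": 0.0},{"offset": [0.0,0.0,-0.03],"turn": 0.0},{"offset": [0.0,0.0,-0.065],"turn": 0.0},{"offset": [0.0,0.0,-0.1],"turn": 0.0},{"offset": [0.0,0.0,-0.12],"turn": 0.0},{"offset": [0.0,0.0,-0.12],"turn": 0.0},{"offset": [0.0,0.0,-0.12],"turn": 0.0}])

```text
t: 13.43
tcp_pos: [0.5755, 0.174, 0.1816]
eef_rot: [[-0.973, 0.23, 0.004], [0.23, 0.973, 0.001], [-0.003, 0.001, -1.0]]
wrist_force: [0.5, 1.0, -0.6]
opening: 0.0001
grip_force: 0.0
```

```bash
python3 - <<'E'
from h import *
for n in('side','top'): blobs(manip.camera(n),(.106,.092))
s=manip.sense();print(s['t'],s['tcp_pos'],s['wrist_force'])
E
```

```text
green [221, 300, 14, 14, 162] [227.5 306.5] [[0.4747, -0.2588], [0.473, -0.248]]
blue [223, 45, 44, 22, 480] [242.6  58.8] [[0.4466, 0.9198], [0.4444, 0.9571]]
blue [305, 255, 13, 12, 124] [310.8 260. ] [[0.6293, -0.1472], [0.6311, -0.1338]]
blue [382, 256, 100, 101, 6176] [428.5 307.8] [[0.8308, -0.2671], [0.8372, -0.2564]]
red [274, 169, 12, 9, 79] [279.3 172.6] [[0.5737, 0.1498], [0.5743, 0.1698]]
yellow [394, 177, 16, 28, 232] [400.4 193. ] [[0.8573, 0.0666], [0.8643, 0.0848]]
yellow [226, 195, 12, 11, 100] [231.5 199.8] [[0.4628, 0.0421], [0.4609, 0.0597]]
green [375, 243, 10, 10, 77] [379.5 247.6] [[0.4717, -0.2413], [0.4717, -0.2453]]
blue [316, 83, 80, 54, 2414] [354.1 114.2] [[0.8289, -0.1847], [0.8338, -0.1879]]
blue [330, 183, 10, 11, 80] [334.4 187.9] [[0.6287, -0.1275], [0.6308, -0.1299]]
blue [81, 248, 17, 6, 46] [ 89.2 250.7] [[0.4685, 0.5033], [0.4684, 0.5096]]
yellow [263, 248, 11, 10, 90] [268.4 252.5] [[0.4606, 0.0472], [0.4605, 0.0472]]
13.5333 [0.57343696 0.1736911  0.17847704] [-0.69409891  0.77679118  0.48269489]
```

All three caps are down with their xy unchanged, and yellow is untouched.

```bash
python3 -c "
from rig import manip
print(manip.close_job())"
```

```text
the job is handed in; nothing more can be done
None
```

I pressed the green, then blue, then red probes down to their stops at 13–17 N, left yellow up, saw no shift of the stands in the camera checks, and handed the job in at about 13.5 s; no verdict came back.

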